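# Turn the rocking bench trestle square on its board

## Task

Two small wooden trestles stand on the bench, each on its own board with two low strips. One has been put down skewed, so that feet ride up on the strips and it stands tilted and rocks. Turn that one until its beam runs along the strips and all four feet stand steadily on the board between them, in the middle of the board, then let go; leave the other trestle as it stands.

Things in the scene. Friction and masses are not known exactly. Their poses are not given: they have to be found in the camera images.
- trestle_1_beam (a point): The rocking trestle: brown wooden saw-horse, 350 g, 100 mm tall. This point: middle of its beam (28 wide along x, 170 long along y, 30 high), 15 below its top, 85 above the feet's undersides. Feet 16 wide at x +-40, y +-62; legs meet the beam at y +-52, the middle is free. Stop block 12 high on the +y end; either end may face either way. Starts skewed 29-50 deg anticlockwise, tilted to 9 deg.
- board_1_middle (a point): Middle of the top face of the fixed plywood board under the rocking trestle: 180 (x) by 170 (y) mm, top 12 above the bench. Dark strips 22 wide, 10 high run along y at both x edges; flat channel 120 wide between, open at the ends. The trestle belongs with its beam along this y axis, its middle over this point, then 85 above it.
- trestle_2_beam (a point): Middle of the beam of the other trestle, of the same form and size, which already stands rightly on its own board of the same form, to the left or right of the first. Leave it alone.

How it is judged:
At the end, for the whole second after the job is handed in: The trestle that rocked stands upright (within 2 degrees) with all four feet down on board_1 between the strips, its beam along the strips (within 11 degrees, either way round), its middle within 20 mm of the board's middle, and the other trestle is within 15 mm of where it stood (horizontal distance between trestle_1_beam and board_1_middle below 0.02 m and angle between the y axis of trestle_1_beam and the y axis of board_1_middle, either way round below 0.2 rad and angle between trestle_1_beam's own z axis and vertical below 0.035 rad and z of trestle_1_beam in the frame of board_1_middle between 0.08 and 0.088 m and distance of trestle_2_beam from where it was at the start of the episode below 0.015 m); the robot touches nothing.
It fails at once if the other trestle is knocked away (30 mm or more) (distance of trestle_2_beam from where it was at the start of the episode above 0.03 m).
It fails at once if a trestle is knocked over (angle between any of trestle_1_beam, trestle_2_beam's own z axis and vertical above 0.6 rad).
It also fails if it takes over 35 s, if anything falls off the work surface, if the arm or the gripper's body presses on something with over 40 N, if the wrist force passes 120 N, or if a joint passes its speed limit or range.

## Robot

A 7-joint arm with a two-finger parallel gripper is mounted at the origin on a cart in front of the work surface, level with it; the furniture and walls round the work are solid. World frame = base frame: x ahead of the robot, y to its left, z up, the work surface at z = 0. Lengths are in m, angles in rad, forces in N, time in s.
With the tool pointing down it reaches from about 0.35 to 0.9 m from the base axis. Payload 8.1 kg.
Tool frame: the origin (TCP) lies between the finger pads; the fingertips stand ahead of it and the grasp point (between the pads) is the TCP (arm.nose_length is the z of the fingertips in the tool frame, in m); z points along the fingers, y is the line along which they close (so a half turn about z gives the same grasp; the last joint's range is limited). The gripper opens to 92 mm and grips with 3 to 60 N. Pads are 19 mm wide; open, the fingers measure 130 mm over their backs; the gripper's body (75 mm by 190 mm) begins 47 mm behind the grasp point.
Start: joints at [-1.364, 0.434, 0.025, 1.573, -0.012, 1.134, -0.075], TCP at [0.191, 0.595, 0.246] pointing down, gripper open.
Joint ranges: [-2.62, 2.62], [-0.44, 2.09], [-1.27, 1.32], [0.08, 2.57], [-1.32, 4.46], [0.12, 2], [-2.74, 2.74]. Speed limits (rad/s): [2.22, 2.22, 3.01, 3.01, 3.14, 3.14, 3.14].

## Interface

Orientations are given as a rotation vector (axis times angle).
In Python, from cell import sensors, optics, arm gives the robot as it stands.
- The arm moves only by the tool arm_command, never from a script. Its argument "deltas" is one flat list of numbers, 7 for each row, row after row: the turn, a rotation vector about the world's x, y, z as a fraction of full scale, then the shift along the world's x, y, z as a fraction of full scale, then the finger opening in mm, from 0 to 91.8. In form: [wx, wy, wz, dx, dy, dz, fingers, wx, wy, wz, dx, dy, dz, fingers, ...]. A call has 1 to 20 rows; each row is the pose to reach, as a shift and turn from the pose commanded when the call began; what a row does not reach only later rows make up. Full scale, the value 1, is 1 m for a shift and 90 degrees for a turn. A row lasts 1/10 s, in which the tool goes at most 50 mm and 8.59 degrees, less where a joint would pass 70% of its speed; a pose out of reach is approached as far as the arm can. A call with a number of a shift or a turn outside -1 to 1 is refused whole. A call with a gripper value outside its range is refused whole. The fingers move at their own pace and stop on an object; "force" is the grip in N (left out, the last holds). Time passes only in rows, so rows that repeat a pose let the fingers close. It gives the time, the measured TCP pose, the force, the opening and the grip force at its end, in the units of the state.
- sensors.observe(): the state, without advancing time (a new reading comes with each control period).
- optics.get_image(name): name is "scene" or "top"; returns the picture (384x512x3 uint8, blue, green, red); there is no depth.
- optics.calibration(name): a dict with "camera_matrix" (3x3 intrinsics, pixels), "rvec" (rotation vector, rad) and "tvec" (3), from world to camera coordinates, as OpenCV has them. Camera axes: x right, y down, z forward; pixel columns grow to the right and rows downward; lengths in m; the calibration is good to about 2 mm. A picture is of the moment at which its call begins. calibration takes no time and is no camera call.
- arm.sign_off(): hands the job in; it is judged then, once.
The state is a dict: "clock": time; "joints": joint angles; "dq": joint speeds; "joint_efforts": joint torques, N m; "position": TCP position; "ee_rot": TCP orientation; "force": force on the tool from outside, world axes, zero at the start; "ft_torque": the same for the moment, N m; "width": opening from 0.0 (shut) to 1.0 (fully open); "gripper_force": force on a finger pad.
Only numpy, scipy, OpenCV 4.12 (cv2) and the standard library are available. Lean on these libraries where they do the work, as an engineer would, in place of code of your own. Each camera call takes 0.05 s, during which the arm holds its last target. There are 200 camera calls.

## Working session

There is one attempt and no reset: what is moved stays moved. The work goes in short steps, Python scripts to look and compute and a tool call to move; the robot and the scene stay as the last step left them, time stands still between calls to the robot, and variables do not carry over. Pictures are saved under pics/ and viewed, at most 10 in all, crops included, and the job is handed in when it is done.

Besides the shell and the picture viewer there is one more tool, called after "Call:" by a JSON object that holds its "op" and its "data", one argument or row to a line. arm_command: Moves the arm, as the interface text tells. Its arguments: {"type":"object","properties":{"deltas":{"type":"array","items":{"type":"number"}},"force":{"type":"number"}},"required":["deltas"]}

```bash
mkdir -p pics; python3 - <<'E'
from cell import sensors, optics, arm
import cv2,numpy as np
for n in("top","scene"):
    cv2.imwrite(f"pics/{n}0.png",optics.get_image(n))
    c=optics.calibration(n);R=cv2.Rodrigues(c["rvec"])[0];print(n,c["camera_matrix"].round(1).tolist(),(-R.T@c["tvec"].ravel()).round(3),R.round(2).tolist())
s=sensors.observe();print(s["clock"],s["position"],s["ee_rot"],arm.nose_length,s["joints"])
E
```

```text
top [[488.5, 0.0, 248.1], [0.0, 488.5, 185.3], [0.0, 0.0, 1.0]] [ 0.314 -0.026  1.094] [[-0.0, -1.0, 0.02], [-0.99, -0.0, -0.17], [0.17, -0.02, -0.99]]
scene [[391.5, 0.0, 259.2], [0.0, 391.5, 188.3], [0.0, 0.0, 1.0]] [ 0.018 -0.315  0.764] [[0.5, -0.87, 0.0], [-0.67, -0.39, -0.64], [0.55, 0.32, -0.77]]
0.1 [0.19045409 0.59485948 0.24505063] [-4.84808346e-01 -3.10386211e+00  2.11524663e-03] 0.019 [-1.36362229  0.43515342  0.02498798  1.57393601 -0.01161822  1.13399854
 -0.075123  ]
```

View pics/top0.png

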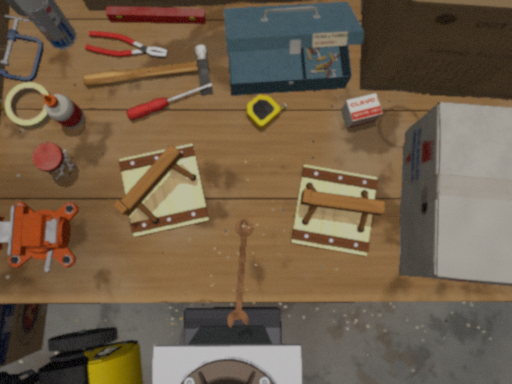

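View pics/scene0.png

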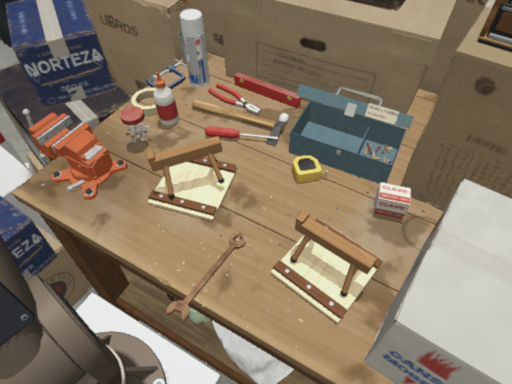

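The skewed trestle is the left one: in the top view its beam runs about (122,210)–(178,150), on a board centred near (163,190). I'll zoom in on it.

```bash
python3 - <<'E'
import cv2,numpy as np
a=cv2.imread("pics/top0.png")[135:245,105:220];b=cv2.imread("pics/scene0.png")[125:225,135:250]
f=lambda i:cv2.resize(i,(400,380),interpolation=cv2.INTER_CUBIC)
cv2.imwrite("pics/crop0.png",np.hstack([f(a),f(b)]))
E
cat > h.py <<'E'
import cv2,numpy as np
from cell import optics
def ray(n,p,z):
    c=optics.calibration(n);R=cv2.Rodrigues(c["rvec"])[0];o=-R.T@c["tvec"].ravel()
    u=cv2.undistortPoints(np.float64([[p]]),c["camera_matrix"],None)[0,0];d=R.T@np.r_[u,1]
    return o+d*(z-o[2])/d[2]
E

```

```text
(no output)
```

View pics/crop0.png

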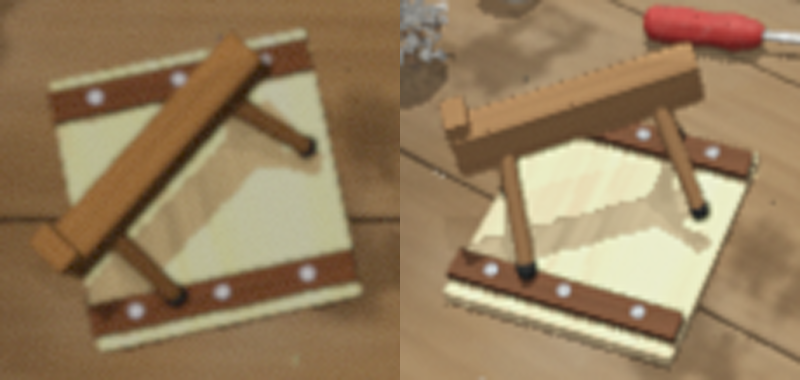

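```bash
python3 - <<'E'
from h import *
T=lambda x,y:(105+x/(400/115)-.35,135+y/(380/110)-.35)
S=lambda x,y:(135+(x-400)/(400/115)-.35,125+y/3.8-.35)
np.set_printoptions(precision=4,suppress=True)
n=[ray("top",T(*p),.022) for p in[(95,97),(178,79),(265,58),(136,311),(222,291),(307,273)]]
n=np.array(n);print(n);print("c",n.mean(0));d=n[:3].mean(0)-n[3:].mean(0);print(np.linalg.norm(d),np.degrees(np.arctan2(d[1],d[0])))
c=np.array([ray("top",T(*p),.012) for p in[(50,86),(304,30),(361,288),(99,350)]]);print(c,c.mean(0))
s=np.array([ray("scene",S(*p),.022) for p in[(643,134),(712,153),(490,270),(564,290),(638,312)]]);print("scene nails",s)
for z in(.105,.112,.12):
    b=np.array([ray("top",T(*p),z) for p in[(235,38),(264,64),(63,238),(88,262)]])
    print(z,b)
# triangulate
def P(n):
    k=optics.calibration(n);return k["camera_matrix"]@np.c_[cv2.Rodrigues(k["rvec"])[0],k["tvec"].ravel()]
for nm,a,b in[("far R",(264,64),(704,67)),("far L",(235,38),(690,45)),("block inner R",(88,262),(468,138)),("foot lo",(177,296),(527,270)),("foot hi",(308,147),(700,211))]:
    X=cv2.triangulatePoints(P("top"),P("scene"),np.float64(T(*a)).reshape(2,1),np.float64(S(*b)).reshape(2,1));print(nm,(X[:3]/X[3]).T)
E
```

```text
[[0.5467 0.2147 0.022 ]
 [0.5588 0.1619 0.022 ]
 [0.5728 0.1062 0.022 ]
 [0.4082 0.1839 0.022 ]
 [0.4208 0.1302 0.022 ]
 [0.4323 0.0768 0.022 ]]
c [0.4899 0.1456 0.022 ]
0.1423610218703642 12.431767419768711
[[0.5562 0.2463 0.012 ]
 [0.5942 0.0824 0.012 ]
 [0.4237 0.0432 0.012 ]
 [0.3842 0.2083 0.012 ]] [0.4896 0.1451 0.012 ]
scene nails [[0.5602 0.1609 0.022 ]
 [0.5714 0.1064 0.022 ]
 [0.4088 0.1838 0.022 ]
 [0.4218 0.1296 0.022 ]
 [0.4332 0.0757 0.022 ]]
0.105 [[0.5651 0.1142 0.105 ]
 [0.5491 0.0966 0.105 ]
 [0.4439 0.2116 0.105 ]
 [0.4297 0.1965 0.105 ]]
0.112 [[0.5633 0.1132 0.112 ]
 [0.5474 0.0957 0.112 ]
 [0.4429 0.2099 0.112 ]
 [0.4288 0.1949 0.112 ]]
0.12 [[0.5613 0.1121 0.12  ]
 [0.5455 0.0947 0.12  ]
 [0.4419 0.208  0.12  ]
 [0.4279 0.1931 0.12  ]]
far R [[0.5447 0.0915 0.1308]]
far L [[0.5597 0.1101 0.1287]]
block inner R [[0.4276 0.1928 0.1218]]
foot lo [[0.4171 0.1569 0.0299]]
foot hi [[0.5107 0.0756 0.0405]]
```

Board middle is about (0.490, 0.1455) with its x axis at +12.4°. The beam middle is about (0.488, 0.156), its +y direction at about 139.7°, so the skew is about 37°, within the stated range. The beam top is near z = 0.126. Next I move above it with the closing line at 49.7°, a turn of -22.5°.

Call:
{"op": "arm_command", "data": {
  "deltas": [0,0,-0.25,0.297,-0.44,-0.02,80,0,0,-0.25,0.297,-0.44,-0.02,80,0,0,-0.25,0.297,-0.44,-0.02,80,0,0,-0.25,0.297,-0.44,-0.02,80,0,0,-0.25,0.297,-0.44,-0.02,80,0,0,-0.25,0.297,-0.44,-0.02,80,0,0,-0.25,0.297,-0.44,-0.02,80,0,0,-0.25,0.297,-0.44,-0.02,80,0,0,-0.25,0.297,-0.44,-0.02,80,0,0,-0.25,0.297,-0.44,-0.02,80,0,0,-0.25,0.297,-0.44,-0.02,80,0,0,-0.25,0.297,-0.44,-0.02,80,0,0,-0.25,0.297,-0.44,-0.02,80,0,0,-0.25,0.297,-0.44,-0.02,80,0,0,-0.25,0.297,-0.44,-0.02,80,0,0,-0.25,0.297,-0.44,-0.02,80]
}}

```text
clock: 1.7
position: [0.4871, 0.1563, 0.2257]
ee_rot: [-1.078, -2.951, -0.0]
force: [-0.3, -0.3, -0.7]
width: 0.872
gripper_force: 0.0
```

Call:
{"op": "arm_command", "data": {
  "deltas": [0,0,0,0,0,-0.03,80,0,0,0,0,0,-0.06,80,0,0,0,0,0,-0.08,80,0,0,0,0,0,-0.095,80,0,0,0,0,0,-0.11,80,0,0,0,0,0,-0.116,80,0,0,0,0,0,-0.116,80]
}}

```text
clock: 2.4
position: [0.487, 0.1555, 0.1092]
ee_rot: [-1.08, -2.949, 0.001]
force: [-0.6, -0.4, -0.1]
width: 0.87
gripper_force: 0.0
```

```bash
python3 - <<'E'
import cv2,numpy as np
from cell import optics
a=optics.get_image("top")[125:245,95:225];b=optics.get_image("scene")[105:225,125:250]
f=lambda i:cv2.resize(i,(400,380),interpolation=cv2.INTER_CUBIC)
cv2.imwrite("pics/c1.png",np.hstack([f(a),f(b)]))
E
```

```text
(no output)
```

View pics/c1.png

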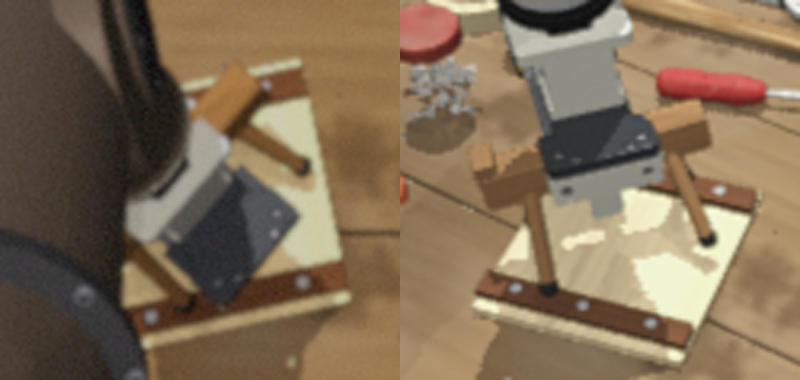

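The gripper straddles the middle of the beam, in the scene crop around (605,165), with one finger on each side, clear of the legs, and without contact. I'll close gently first, then firmly.

Call:
{"op": "arm_command", "data": {
  "deltas": [0,0,0,0,0,0,20,0,0,0,0,0,0,20,0,0,0,0,0,0,20,0,0,0,0,0,0,20,0,0,0,0,0,0,20,0,0,0,0,0,0,20,0,0,0,0,0,0,20,0,0,0,0,0,0,20],
  "force": 20
}}

```text
clock: 3.3
position: [0.4878, 0.155, 0.1099]
ee_rot: [1.081, 2.949, -0.0]
force: [0.5, -0.7, 2.1]
width: 0.31
gripper_force: 20.0
```

Call:
{"op": "arm_command", "data": {
  "deltas": [0,0,0,0,0,0.01,20,0,0,0,0,0,0.02,20,0,0,0,0,0,0.035,20,0,0,-0.07,0,0,0.035,20,0,0,-0.14,0,0,0.035,20,0,0,-0.21,0.001,-0.005,0.035,20,0,0,-0.28,0.002,-0.01,0.035,20,0,0,-0.35,0.002,-0.01,0.035,20,0,0,-0.415,0.002,-0.01,0.035,20,0,0,-0.415,0.002,-0.01,0.035,20,0,0,-0.415,0.002,-0.01,0.035,20],
  "force": 30
}}

```text
clock: 4.4
position: [0.4894, 0.1455, 0.1451]
ee_rot: [-1.964, -2.452, -0.0]
force: [-0.6, -0.8, -4.0]
width: 0.301
gripper_force: 30.0
```

```bash
python3 - <<'E'
import cv2,numpy as np
from cell import optics
A=optics.get_image("top");B=optics.get_image("scene");cv2.imwrite("pics/t2f.png",A);cv2.imwrite("pics/s2f.png",B)
a=A[125:245,95:225];b=B[105:225,125:250]
f=lambda i:cv2.resize(i,(400,380),interpolation=cv2.INTER_CUBIC)
cv2.imwrite("pics/c2.png",np.hstack([f(a),f(b)]))
E
```

```text
(no output)
```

View pics/c2.png

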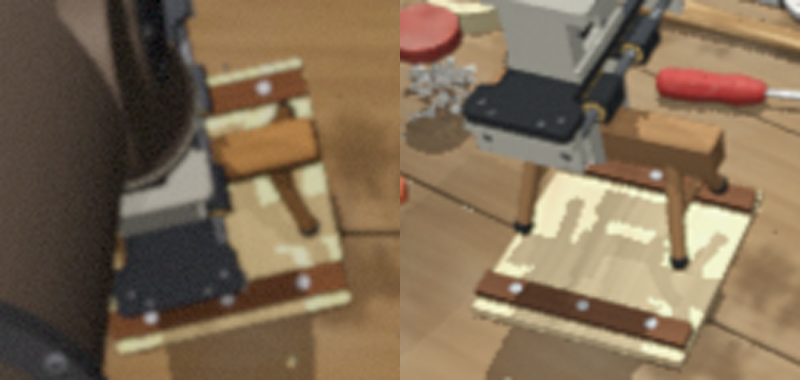

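```bash
python3 - <<'E'
from h import *
T=lambda x,y:(95+x/(400/130)-.35,125+y/(380/120)-.35)
S=lambda x,y:(125+(x-400)/(400/125)-.35,105+y/(380/120)-.35)
def P(n):
    k=optics.calibration(n);return k["camera_matrix"]@np.c_[cv2.Rodrigues(k["rvec"])[0],k["tvec"].ravel()]
for nm,a,b in[("end far",(313,120),(724,131)),("end near",(320,160),(688,155)),("foot near",(311,230),(680,264))]:
    X=cv2.triangulatePoints(P("top"),P("scene"),np.float64(T(*a)).reshape(2,1),np.float64(S(*b)).reshape(2,1));print(nm,(X[:3]/X[3]).T.round(4))
for z in(.15,.157):print(ray("top",T(313,120),z).round(4),ray("top",T(320,160),z).round(4))
E
```

```text
end far [[0.5182 0.0582 0.1581]]
end near [[0.4881 0.0568 0.1641]]
foot near [[0.4629 0.0668 0.0656]]
[0.5195 0.0595 0.15  ] [0.4941 0.0546 0.15  ]
[0.5179 0.0588 0.157 ] [0.4928 0.054  0.157 ]
```

The trestle hangs level and aligned, but its end is about 6 mm too far toward −y. I'll correct that while lowering.

Call:
{"op": "arm_command", "data": {
  "deltas": [0,0,0,-0.001,0.006,0,20,0,0,0,-0.001,0.006,-0.015,20,0,0,0,-0.001,0.006,-0.03,20,0,0,0,-0.001,0.006,-0.038,20,0,0,0,-0.001,0.006,-0.042,20,0,0,0,-0.001,0.006,-0.042,20]
}}

```text
clock: 5.1
position: [0.4885, 0.1512, 0.1027]
ee_rot: [-1.968, -2.448, 0.001]
force: [-0.3, 0.3, -4.2]
width: 0.303
gripper_force: 30.0
```

Still hanging freely (−4.2 N), so I continue in small steps with a softer grip.

Call:
{"op": "arm_command", "data": {
  "deltas": [0,0,0,0,0,-0.002,20,0,0,0,0,0,-0.004,20,0,0,0,0,0,-0.005,20,0,0,0,0,0,-0.005,20],
  "force": 15
}}

```text
clock: 5.5
position: [0.4895, 0.1505, 0.0994]
ee_rot: [1.969, 2.447, 0.003]
force: [-4.6, -4.6, 16.1]
width: 0.305
gripper_force: 15.0
```

Contact. I'll let the grip slacken so it settles, then open and rise.

Call:
{"op": "arm_command", "data": {
  "deltas": [0,0,0,0,0,0.001,20,0,0,0,0,0,0.001,20,0,0,0,0,0,0,20,0,0,0,0,0,0,20,0,0,0,0,0,0,32,0,0,0,0,0,0,40,0,0,0,0,0,0,80,0,0,0,0,0,0,80,0,0,0,0,0,0,80,0,0,0,0,0,0,80,0,0,0,0,0,0.03,80,0,0,0,0,0,0.07,80,0,0,0,0,0,0.12,80,0,0,0,0,0,0.15,80,0,0,0,0,0,0.15,80],
  "force": 4
}}

```text
clock: 7.0
position: [0.4908, 0.1518, 0.252]
ee_rot: [1.967, 2.446, 0.011]
force: [0.9, -0.7, -1.7]
width: 0.868
gripper_force: 0.0
```

Call:
{"op": "arm_command", "data": {
  "deltas": [0,0,0,-0.13,0.25,0,80,0,0,0,-0.13,0.25,0,80,0,0,0,-0.13,0.25,0,80,0,0,0,-0.13,0.25,0,80,0,0,0,-0.13,0.25,0,80,0,0,0,-0.13,0.25,0,80,0,0,0,-0.13,0.25,0,80,0,0,0,-0.13,0.25,0,80]
}}

```text
clock: 7.8
position: [0.3579, 0.4013, 0.2468]
ee_rot: [1.966, 2.45, -0.003]
force: [0.7, -0.7, -0.2]
width: 0.877
gripper_force: 0.0
```

```bash
python3 - <<'E'
import cv2,numpy as np
from cell import optics
A=optics.get_image("top");B=optics.get_image("scene")
a=A[125:245,95:225];b=B[105:225,125:250]
f=lambda i:cv2.resize(i,(400,380),interpolation=cv2.INTER_CUBIC)
cv2.imwrite("pics/c3.png",np.hstack([f(a),f(b)]))
E
```

```text
(no output)
```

View pics/c3.png

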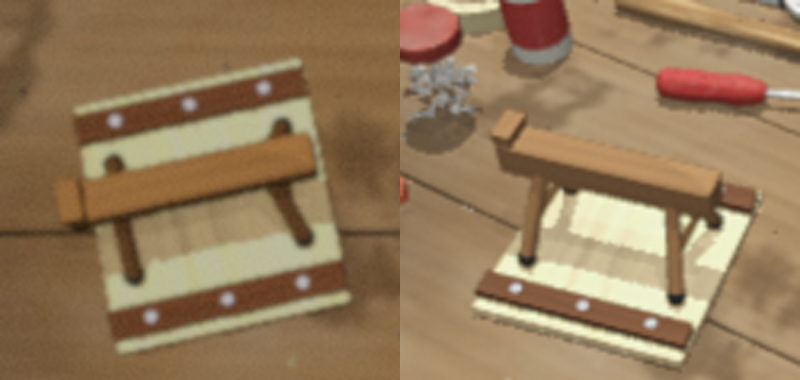

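All four feet look to be down in the channel, with feet in the top crop at (113,162), (282,127), (305,238) and (135,277). I'll check the numbers.

```bash
python3 - <<'E'
from h import *
T=lambda x,y:(95+x/(400/130)-.35,125+y/(380/120)-.35)
S=lambda x,y:(125+(x-400)/(400/125)-.35,105+y/(380/120)-.35)
def P(n):
    k=optics.calibration(n);return k["camera_matrix"]@np.c_[cv2.Rodrigues(k["rvec"])[0],k["tvec"].ravel()]
f=np.array([ray("top",T(*p),.018) for p in[(113,162),(282,127),(305,238),(135,277)]]);print(f.round(4),f.mean(0).round(4))
e=np.array([ray("top",T(*p),.112) for p in[(308,135),(315,172),(82,183),(88,219)]]).round(4);print(e)
d=e[2:].mean(0)-e[:2].mean(0);print("ang",np.degrees(np.arctan2(d[1],d[0])),"mid",e[:2].mean(0)+.085*d/np.linalg.norm(d))
for a,b in[((308,135),(720,178)),((315,172),(690,0)),((82,183),(527,131)),((305,238),(676,297)),((135,277),(526,260))]:
    if b[1]==0: continue
    X=cv2.triangulatePoints(P("top"),P("scene"),np.float64(T(*a)).reshape(2,1),np.float64(S(*b)).reshape(2,1));print((X[:3]/X[3]).T.round(4))
E
```

```text
[[0.5178 0.2158 0.018 ]
 [0.5431 0.0939 0.018 ]
 [0.4636 0.0758 0.018 ]
 [0.4362 0.197  0.018 ]] [0.4902 0.1456 0.018 ]
[[0.5178 0.066  0.112 ]
 [0.4935 0.061  0.112 ]
 [0.4862 0.2146 0.112 ]
 [0.4628 0.2097 0.112 ]]
ang 101.83522771765323 mid [0.48821668 0.14669303 0.112     ]
[[0.5196 0.0662 0.1053]]
[[0.4872 0.2157 0.1069]]
[[0.4636 0.0753 0.0204]]
[[0.4363 0.1965 0.0193]]
```

```bash
python3 -c "
from cell import arm
print(arm.sign_off())"
```

```text
the job is handed in; nothing more can be done
None
```

I turned the rocking trestle and set it on its board: all four feet measure down in the channel, its middle within about 2 mm of the board's and its beam within 1° of the strips. I then let go and handed the job in, without going near the other trestle; the hand-in gave no verdict.

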